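# Hold the big spring clip open around the service card

## Task

Take the larger of the two spring clips off the parking rail by squeezing its handles, and hold it wide open over the middle of the service card's top edge: square to the card, jaws hanging down on either side of it with the edge well inside the mouth, nothing touching the card, so that I can slip a new sheet in. Finish while still holding it there squeezed open; do not bump the card hard, and leave the small clip and the other things on the bench where they are.

Things in the scene. Friction and masses are not known exactly. Their poses are not given: they have to be found in the camera images.
- clip: Larger spring clip, plain dark steel, 70 g, 30 mm wide (its x), like a clothes peg: two mirrored levers on an 11 mm pivot barrel along x, jaws below, handles in a V above. Origin on the pivot. Parked: z up, origin 110 mm above the bench, 61 mm wide (y) over the handle plates, top 46 mm above the origin. The frame belongs to the +y lever: it leans 0.37 rad about x when squeezed fully and evenly.
- clip_lever (a joint): Angle between the larger clip's levers, rad: about 0 biting the rail, -0.1 shut on nothing, 0.74 wide open at its stop. Spring: about 8 N on each handle plate starts it opening, 14 N reaches the stop, so a 20 to 30 N grip keeps it there; let go, it snaps shut. At the stop the plates are parallel, about 27 mm over their outsides, centred 45 mm above the pivot.
- clip_plate_a (a point): Larger clip: middle of the outer face of the flat handle plate (30 mm wide, 16 mm high) on the +y lever; parked, 38 mm above and 28 mm out from the pivot
- clip_plate_b (a point): Larger clip: the same point on the plate of the -y lever; squeeze the two plates towards each other
- clip_jaw_a (a point): Larger clip: tip of the +y lever's jaw, inner lower edge, middle of the width. Parked, 42 mm below the pivot and 3 mm from the middle; at the stop, about 38 mm below the pivot and 18 mm from the middle
- clip_jaw_b (a point): Larger clip: the same point on the jaw of the -y lever
- small_clip: The smaller clip, same shape and steel, 18 mm wide, 42 mm over the handles, parked on the same rail about 70 to 100 mm from the larger one; leave it. Origin on its pivot, 97 mm above the bench when parked.
- rail: Parking rail, fixed: an upright aluminium strip 170 mm long (its x), 6 mm thick (its y), top edge 80 mm above the bench, on a 190 x 60 x 12 mm aluminium foot. Origin under the middle of the foot. Both clips bite the strip and stand on it with their x along the rail's x; which end has which clip varies.
- card: Service card, fixed: a rigid white board 110 mm long (its x), 3 mm thick (its y), standing upright in a 130 x 50 x 35 mm aluminium block; top edge 160 mm above the bench. Origin under the middle of the block.
- card_edge (a point): Middle of the card's top edge, axes as the card's: x along the edge, y across it, z up
- mug: Bystander: green ceramic mug of hex keys, 80 mm diameter, 95 mm high, keys up to 155 mm. Origin under its middle.
- screwdriver: Bystander: silver torque screwdriver lying on the bench along its x, about 200 mm long. Origin under its middle.
- torch: Bystander: orange plastic torch lying along its x, 155 mm long, 42 mm thick. Origin under its middle.
- mirror: Bystander: stainless inspection mirror on a stick lying along its x, 270 mm long, 12 mm high. Origin under the stick.
- tape: Bystander: reel lying flat, 90 mm diameter, 24 mm high. Origin under its middle.
- screw_box: Bystander: cardboard box of screws 90 x 60 x 35 mm. Origin under its middle.
- cabinet_door0_handle (a point): Bystander: handle of the door, left ajar, of the small grey cabinet (180 x 240 x 240 mm) at the left side of the bench
Not all that is in view belongs to the job. What is shaped like the card but blue or red is not meant.

How it is judged:
On the way:
1. the larger clip has been lifted off the rail in the fingers (contact force between clip and the fingers above 4 N and contact force between clip and rail below 0.1 N and height (world z) of clip above 0.125 m), for 0.1 s.
At the end, for the whole second after the job is handed in: Larger clip held still in the fingers, open at least 0.55 rad, pivot above the card edge, clip and hand not touching card or block; jaw tips on either side, at least 8 mm below the edge and 6 mm from the card's middle plane, within 25 mm of the edge's middle; square to the card within 0.35 rad (z of each of clip_jaw_a, clip_jaw_b in the frame of card_edge below -0.008 m and x of clip_jaw_a in the frame of card_edge between -0.025 and 0.025 m and x of clip_jaw_b in the frame of card_edge between -0.025 and 0.025 m and ((y of clip_jaw_a in the frame of card_edge above 0.006 m and y of clip_jaw_b in the frame of card_edge below -0.006 m) or (y of clip_jaw_b in the frame of card_edge above 0.006 m and y of clip_jaw_a in the frame of card_edge below -0.006 m)) and z of clip in the frame of card_edge above 0.003 m and angle between the x axis of clip and the x axis of card, either way round below 0.35 rad and value of joint clip_lever above 0.55 rad and contact force between clip and the fingers above 4 N and contact force between each of clip, the arm, the fingers and card below 0.2 N and linear speed of clip below 0.02 m/s); the arm keeps its last pose, push and grip.
It fails at once if the clip is bumped against the card or its block with more than 6 N (contact force between clip and card above 6 N).
It fails at once if the hand pushes the card or its block with more than 6 N (contact force between the arm and card above 6 N).
It fails at once if the small clip is displaced by more than 10 mm (distance of small_clip from where it was at the start of the episode above 0.01 m).
It fails at once if a bystander (mug, screwdriver, torch, mirror, reel, screw box or cabinet door) is displaced by more than 25 mm (distance of any of mug, screwdriver, torch, mirror, tape, screw_box, cabinet_door0_handle from where it was at the start of the episode above 0.025 m).
It also fails if it takes over 37 s, if anything falls off the work surface, if the arm or the gripper's body presses on something with over 40 N, if the wrist force passes 120 N, or if a joint passes its speed limit or range.

## Robot

A 7-joint arm with a two-finger parallel gripper is mounted at the origin on the work surface. World frame = base frame: x ahead of the robot, y to its left, z up, the work surface at z = 0. Lengths are in m, angles in rad, forces in N, time in s.
With the tool pointing down it reaches from about 0.425 to 0.925 m from the base axis. Payload 6.8 kg.
Tool frame: the origin (TCP) lies between the finger pads; the fingertips stand 22 mm ahead of it and the grasp point (between the pads) lies 3 mm ahead of it; z points along the fingers, y is the direction in which the jaws open and shut (so a half turn about z gives the same grasp; the last joint's range is limited). The gripper opens to 85 mm and grips with 20 to 120 N. Pads are 22 mm wide; open, the fingers measure 114 mm over their backs; the gripper's body (76 mm by 85 mm) begins 54 mm behind the grasp point. The pads swing forward as they close: fully open they stand 13 mm farther back than shut.
Start: joints at [1.052, 0.477, 0.022, 1.555, -0.011, 1.109, -0.083], TCP at [0.27, -0.619, 0.253] pointing down, gripper open.
Joint ranges: [-2.96, 2.96], [-0.34, 2.1], [-1.41, 1.46], [0.24, 2.44], [-1.37, 4.51], [0.17, 1.92], [-2.96, 2.96]. Speed limits (rad/s): [2.39, 2.39, 3.14, 3.14, 3.14, 3.14, 3.14].

## Interface

Orientations are given as a unit quaternion [w, x, y, z].
In Python, from station import bot gives the robot as it stands. The module is installed in compiled form; this text tells all that it offers.
- The arm moves only by the tool drive_tool, never from a script. Its argument "series" is one flat list of numbers, 7 for each row, row after row: the opening, from -1 (shut) to 1 (fully open), then the shift along the tool's x, y, z in mm, then the turn, a rotation vector about the tool's x, y, z in rad. In form: [jaw, x, y, z, wx, wy, wz, jaw, x, y, z, wx, wy, wz, ...]. A call has 1 to 12 rows; each row shifts and turns the commanded pose from where the row before left it, along the tool's axes as they then stand; what a row does not reach is not made up. A row lasts 1/8 s, in which the tool goes at most 62.5 mm and 10.7 degrees, less where a joint would pass 70% of its speed; a pose out of reach is approached as far as the arm can. A call with a gripper value outside its range is refused whole. The fingers move at their own pace and stop on an object; "force" is the grip in N (left out, the last holds). Time passes only in rows, so rows that do not move let the fingers close. It gives the time, the measured TCP pose, the force and the opening at its end, in the units of the state.
- bot.get_obs(): the state, without advancing time (a new reading comes with each control period).
- bot.read_camera(name): name is "side" or "top"; returns a dict with "pixels" (384x512x3 uint8, blue, green, red), "camera_matrix" (3x3 intrinsics, pixels), "distortion" ([k1, k2, p1, p2, k3] as OpenCV has them; the pictures are not rectified), "rvec" (rotation vector, rad) and "tvec" (3), from world to camera coordinates, as OpenCV has them. Camera axes: x right, y down, z forward; pixel columns grow to the right and rows downward; lengths in m; the calibration is good to about 2 mm. A picture is of the moment at which its call begins. There is no depth.
- bot.hand_in(): hands the job in, once; it reports no verdict.
The state is a dict: "t": time; "q": joint angles; "joint_vel": joint speeds; "joint_torque": joint torques, N m; "eef_pos": TCP position; "tool_rot": TCP orientation; "contact_force": force on the tool from outside, world axes, zero at the start; "torque": the same for the moment, N m; "gripper_width": opening from 0.0 (shut) to 1.0 (fully open).
Only numpy, scipy, OpenCV 4.12 (cv2) and the standard library are available. Lean on these libraries where they do the work, as an engineer would, in place of code of your own. Each camera call takes 0.05 s, during which the arm holds its last target. There are 200 camera calls.

## Working session

There is one attempt and no reset: what is moved stays moved. The work goes in short steps, Python scripts to look and compute and a tool call to move; the robot and the scene stay as the last step left them, time stands still between calls to the robot, and variables do not carry over. Pictures are saved under pics/ and viewed, about 8 in all and at most 12, crops included, and the job is handed in when it is done.

Besides the shell and the picture viewer there is one more tool, called as name(argument=value, ...) on one line, values as JSON. drive_tool: Moves the arm, as the interface text tells. Its arguments: {"type":"object","properties":{"series":{"type":"array"},"force":{"type":"number"}},"required":["series"]}

```bash
mkdir -p pics
cat > h.py <<'E'
import numpy as np, cv2
from station import bot
def cam(n):
    c=bot.read_camera(n); c={k:np.array(v) for k,v in c.items()}; return c
def ray(c,uv):
    p=cv2.undistortPoints(np.array(uv,float).reshape(-1,1,2),c['camera_matrix'],c['distortion']).reshape(-1,2)
    R=cv2.Rodrigues(c['rvec'])[0]; o=-R.T@c['tvec'].ravel()
    return o,np.c_[p,np.ones(len(p))]@R
def onz(c,uv,z):
    o,d=ray(c,uv); z=np.asarray(z); return o+d*((z-o[2])/d[:,2])[:,None]
def tri(c1,u1,c2,u2):
    o1,d1=ray(c1,[u1]);o2,d2=ray(c2,[u2]);d1=d1[0];d2=d2[0]
    s=np.linalg.lstsq(np.c_[d1,-d2],o2-o1,rcond=None)[0]
    a=o1+s[0]*d1;b=o2+s[1]*d2
    return (a+b)/2,np.linalg.norm(a-b)
def proj(c,P):
    return cv2.projectPoints(np.array(P,float).reshape(-1,1,3),c['rvec'],c['tvec'],c['camera_matrix'],c['distortion'])[0].reshape(-1,2)
E
python3 - <<'E'
from h import *
for n in ['side','top']:
    c=cam(n); cv2.imwrite(f'pics/{n}0.png',cv2.resize(c['pixels'],(800,600),interpolation=cv2.INTER_CUBIC))
    np.savez(f'{n}0.npz',**c); print(n,ray(c,[(256,192)]))
print(bot.get_obs())
E
```

```text
side (array([0.11422307, 0.8421238 , 0.74668162]), array([[ 0.39018681, -0.7055337 , -0.59161178]]))
top (array([0.31773762, 0.08275535, 1.24766205]), array([[ 0.17004841,  0.00434191, -0.98552405]]))
{'t': 0.1, 'q': array([ 1.05192788,  0.47773838,  0.022377  ,  1.55634578, -0.0115296 ,
        1.10930592, -0.08307987]), 'joint_vel': array([ 4.74872867e-04, -2.12295671e-03,  5.15763240e-04, -1.26126477e-03,
       -1.05993489e-03,  1.73955418e-03, -2.47522399e-05]), 'joint_torque': array([ 4.09470202e-03, -5.97765541e+01,  1.61426090e+00, -2.81954616e+01,
        1.29200183e-02,  5.06693163e-03,  2.48105016e-05]), 'eef_pos': array([ 0.26931852, -0.61840181,  0.2524124 ]), 'tool_rot': array([-8.03786310e-04,  9.78982712e-01,  2.03941542e-01, -2.24317341e-04]), 'contact_force': array([ 0.18151552, -0.20849526,  0.78310775]), 'torque': array([ 0.01027473, -0.0144697 , -0.00709801]), 'gripper_width': 0.9977085760334512}
```

View pics/top0.png

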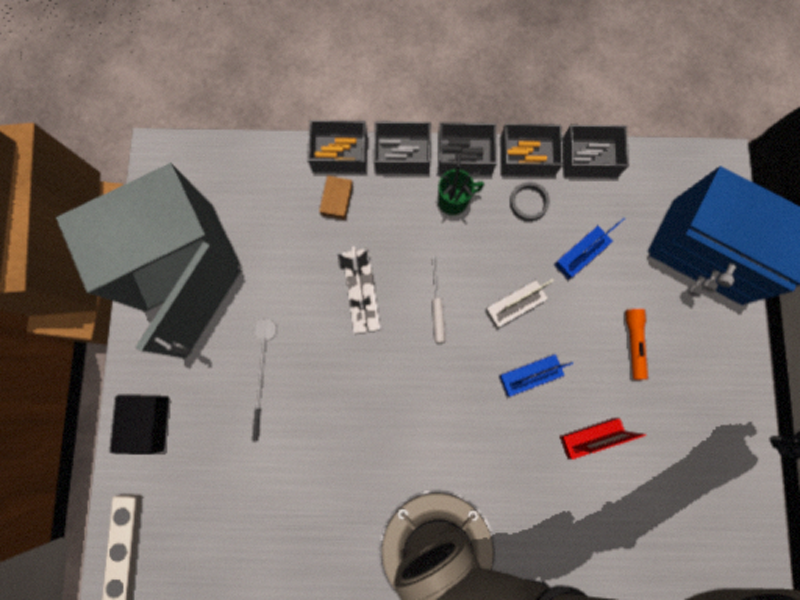

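View pics/side0.png

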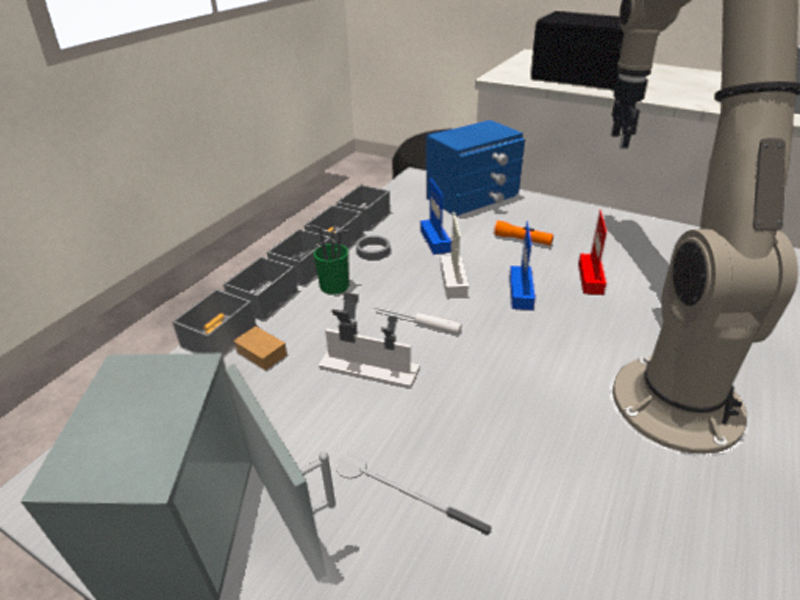

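The top view (800x600 scale) shows the rail around (360,290), with the larger clip at (354,260) on its far end and the small clip at (360,300). The white card is at (520,300). The side view has the larger clip at (347,315) and the card at (456,250). Next I'll crop in closer.

Run:
```python
from h import *
t=np.load('top0.npz')['pixels'];s=np.load('side0.npz')['pixels']
def crop(im,x,y,w,h): 
    o=cv2.resize(im[y:y+h,x:x+w],None,fx=5,fy=5,interpolation=cv2.INTER_CUBIC)
    for i in range(0,w,10): cv2.putText(o,str(x+i),(i*5,8),0,.28,(0,0,255)); cv2.line(o,(i*5,10),(i*5,14),(0,0,255))
    for i in range(0,h,10): cv2.putText(o,str(y+i),(0,i*5+3),0,.28,(0,0,255)); cv2.line(o,(20,i*5),(24,i*5),(0,0,255))
    return o
a=np.hstack([crop(t,210,152,40,64),crop(t,305,152,60,64)]);
b=np.hstack([crop(s,200,182,70,52),crop(s,275,130,30,52)])
W=max(a.shape[1],b.shape[1]);pad=lambda i:cv2.copyMakeBorder(i,0,0,0,W-i.shape[1],0)
o=np.vstack([pad(a),pad(b)]);print(o.shape);cv2.imwrite('pics/c1.png',o)
```

```text
(580, 500, 3)
```

View pics/c1.png

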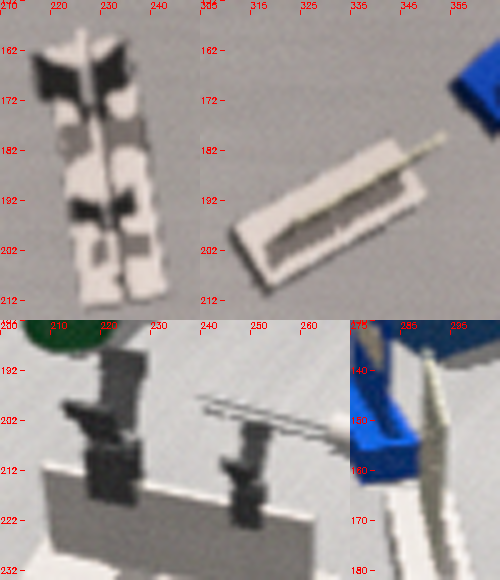

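Full-resolution pixels read from the crop:
- **Top view, rail and larger clip:** plates at about (217–225, 162–171) and (228–236, 160–170); rail foot's near corners at (226,213) and (243.5,211).
- **Top view, card:** block corners at (312,198), (343,180), (350,190) and (318,210); right end of the card's top edge at (358,179).

Run:
```python
from h import *
t=dict(np.load('top0.npz'));s=dict(np.load('side0.npz'))
f=lambda a:np.round(a,4)
B=onz(t,[(311.5,198),(343.5,180),(350.5,190),(318.5,210.5)],.035);print('block',f(B),f(B.mean(0)),'sides',f(np.linalg.norm(B-np.roll(B,-1,0),axis=1)))
e=B[1]-B[0]+B[2]-B[3];yc=np.arctan2(e[1],e[0]);print('card yaw',yc)
u=np.array([np.cos(yc),np.sin(yc)])
c=B.mean(0);E=[[*(c[:2]+k*u),.16] for k in(-.055,0,.055)];print('card ends proj top',f(proj(t,E)),'side',f(proj(s,E)))
print('rightend by z',f(onz(t,[(358,179)],.16)))
# rail: foot near corners, strip
F=onz(t,[(226,213),(243.5,211)],.012);print('foot',f(F))
S=onz(t,[(226.5,158),(233.5,211)],.08);d=S[1]-S[0];print('strip',f(S),np.linalg.norm(d),np.arctan2(d[1],d[0]))
# clip plates in top view: outer extremes ~ top edges z~.156
im=t['pixels'];g=im.max(2)
m=(g<75).astype(np.uint8);m2=np.zeros_like(m);m2[157:175,213:239]=m[157:175,213:239]
n,l,st,ce=cv2.connectedComponentsWithStats(m2)
for i in range(1,n):
    if st[i,4]>8:
        p=np.argwhere(l==i)[:,::-1].astype(np.float32);r=cv2.minAreaRect(p);print(st[i],ce[i],f(cv2.boxPoints(r)).tolist())
print('grid'); print(g[156:176,213:240])
```

```text
block [[ 0.5095 -0.104   0.035 ]
 [ 0.5752 -0.2163  0.035 ]
 [ 0.5401 -0.2398  0.035 ]
 [ 0.4666 -0.1276  0.035 ]] [ 0.5228 -0.1719  0.035 ] sides [0.1301 0.0421 0.1341 0.049 ]
card yaw -1.015695551957766
card ends proj top [[324.5248 196.9329]
 [339.3628 188.018 ]
 [354.0479 179.1907]] side [[295.7101 150.3656]
 [293.2716 142.5483]
 [291.0022 135.2844]]
rightend by z [[ 0.5527 -0.2311  0.16  ]]
foot [[0.4546 0.1916 0.012 ]
 [0.4627 0.1306 0.012 ]]
strip [[0.6345 0.1903 0.08  ]
 [0.4541 0.161  0.08  ]] 0.1827853358136333 -2.9804739985141055
[217 163  11  12  57] [221.21052632 168.1754386 ] [[214.25860595703125, 169.3966064453125], [217.0, 163.0], [229.43099975585938, 168.32760620117188], [226.68960571289062, 174.7241973876953]]
[229 162   6  13  47] [231.36170213 167.        ] [[229.0, 162.0], [234.0, 162.0], [234.0, 174.0], [229.0, 174.0]]
grid
[[162 165 165 162 163 165 164 163 164 163 164 166 167 165 165 167 160 161
  163 161 164 164 158 161 161 159 163]
 [162 164 163 159 164 164 162 160 162 162 160 164 176 183 168 162 163 159
  162 160 160 161 160 160 158 162 159]
 [162 162 164 16
[... 1318 characters left out ...]
 156 199 180 162 160]
 [160 162 162 145 103  55  30  40  48  44  39  34  54 124 149 116  63  44
   80 136 157 176 205 216 181 160 164]
 [161 161 160 157 121  73  55  69 102  88  72  56  51 113 150 130  76  62
  142 195 213 216 221 218 175 149 160]
 [163 163 160 160 148 125 109 121 161 170 154 117  67  90 125 120  72  67
  152 205 217 220 222 220 175 151 163]
 [161 160 161 160 163 160 157 151 193 214 209 186 112  72  77  88  68  49
  112 193 217 221 219 216 172 154 161]
 [160 161 166 161 165 161 158 148 196 216 219 212 149  73  69 106  84  47
   99 164 205 215 216 198 156 145 159]
 [163 162 163 162 160 166 163 157 199 215 215 209 172  96  84 144 115  67
   88 119 168 183 183 154 126 132 150]]
```

```bash
cat >> h.py <<'E'
from scipy.spatial.transform import Rotation as Ro
def togo(P,yaw):
    """tool-frame shift (mm) and turn to reach P with tool down, tool x at world yaw"""
    o=bot.get_obs();w,x,y,z=o['tool_rot'];R=Ro.from_quat([x,y,z,w])
    G=Ro.from_matrix(np.array([[np.cos(yaw),np.sin(yaw),0],[np.sin(yaw),-np.cos(yaw),0],[0,0,-1]]))
    print('t',o['t'],'pos',np.round(o['eef_pos'],4),'F',np.round(o['contact_force'],1),'w',round(o['gripper_width'],3))
    print('shift mm',np.round(R.inv().apply(np.array(P)-o['eef_pos'])*1000,1),'turn',np.round((R.inv()*G).as_rotvec(),4),'tool x yaw',np.arctan2(*R.as_matrix()[[1,0],0]))
E
python3 - <<'E'
from h import *
t=dict(np.load('top0.npz'));s=dict(np.load('side0.npz'))
L=onz(t,[(216,163),(217.6,171)],.152);Rr=onz(t,[(234.6,161),(235.4,168)],.152)
print(L,Rr,'mid',(L.mean(0)+Rr.mean(0))/2,'width',np.linalg.norm(L.mean(0)-Rr.mean(0)))
c=(L.mean(0)+Rr.mean(0))/2
for yaw in(.14,.16): 
  u=np.array([np.cos(yaw),np.sin(yaw),0]);v=np.array([-u[1],u[0],0])
  C=np.array([c[0],c[1],.148]);P=[C+a*.015*u+b*.028*v for a in(-1,1) for b in(-1,1)]
  print(yaw,np.round(proj(t,P),1).tolist(),np.round(proj(s,P),1).tolist())
print(proj(s,[[c[0],c[1],.11]]))
togo([.6,.175,.28],.15+np.pi)
E
```

```text
[[0.5979752  0.21655211 0.152     ]
 [0.57197548 0.21044279 0.152     ]] [[0.60562151 0.15758533 0.152     ]
 [0.58277651 0.15435837 0.152     ]] mid [0.58958717 0.18473465 0.152     ] width 0.058260370977098
0.14 [[235.3, 169.6], [217.7, 171.6], [234.2, 160.5], [216.8, 162.5]] [[230.5, 190.5], [222.4, 201.7], [221.0, 188.5], [212.7, 199.6]]
0.16 [[235.3, 169.4], [217.9, 171.8], [234.1, 160.3], [216.7, 162.7]] [[230.3, 190.4], [222.6, 201.7], [220.8, 188.5], [212.8, 199.7]]
[[222.69749787 205.3831291 ]]
t 0.1 pos [ 0.2693 -0.6184  0.2524] F [ 0.2 -0.2  0.8] w 0.998
shift mm [ 620.  -595.4  -26.7] turn [-5.0000e-04 -2.4000e-03 -2.8808e+00] tool x yaw 0.4107650457843873
```

drive_tool(series=[1,31,-29.5,-2,0,0,0,1,31,-29.5,-2,0,0,0,1,31,-29.5,-2,0,0,0,1,31,-29.5,-2,0,0,0,1,31,-29.5,-2,0,0,0,1,31,-29.5,-2,0,0,0,1,31,-29.5,-2,0,0,0,1,31,-29.5,-2,0,0,0,1,31,-29.5,-2,0,0,0,1,31,-29.5,-2,0,0,0], force=25)

```text
t: 1.35
eef_pos: [0.4361, -0.2232, 0.2732]
tool_rot: [-0.0, 0.979, 0.204, -0.0]
contact_force: [0.9, 0.2, 0.9]
gripper_width: 1.003
```

drive_tool(series=[1,31,-29.5,-1,0,0,0,1,31,-29.5,-1,0,0,0,1,31,-29.5,-1,0,0,0,1,31,-29.5,-1,0,0,0,1,31,-29.5,-1,0,0,0,1,31,-29.5,-1,0,0,0,1,31,-29.5,0,0,0,0,1,31,-29.5,0,0,0,0,1,31,-29.5,0,0,0,0,1,31,-29.5,0,0,0,0])

```text
t: 2.6
eef_pos: [0.6026, 0.1707, 0.2788]
tool_rot: [0.0, 0.979, 0.204, -0.0]
contact_force: [0.6, -0.7, 1.3]
gripper_width: 0.996
```

drive_tool(series=[1,0,0,0,0,0,-0.18,1,0,0,0,0,0,-0.18,1,0,0,0,0,0,-0.18,1,0,0,0,0,0,-0.18,1,0,0,0,0,0,-0.18,1,0,0,0,0,0,-0.18,1,0,0,0,0,0,-0.18,1,0,0,0,0,0,-0.18])

```text
t: 3.6
eef_pos: [0.6021, 0.1694, 0.2788]
tool_rot: [-0.0, 0.599, 0.801, -0.0]
contact_force: [0.6, 0.4, -0.4]
gripper_width: 0.997
```

drive_tool(series=[1,0,0,0,0,0,-0.18,1,0,0,0,0,0,-0.18,1,0,0,0,0,0,-0.18,1,0,0,0,0,0,-0.18,1,0,0,0,0,0,-0.18,1,0,0,0,0,0,-0.18,1,0,0,0,0,0,-0.18,1,0,0,0,0,0,-0.18])

```text
t: 4.6
eef_pos: [0.6022, 0.1693, 0.2788]
tool_rot: [-0.0, -0.077, 0.997, -0.0]
contact_force: [0.8, 0.8, 0.9]
gripper_width: 0.998
```

```bash
python3 -c "
from h import *
togo([.589,.185,.24],.15+np.pi)"
```

```text
t 4.6 pos [0.6022 0.1693 0.2788] F [0.8 0.8 0.9] w 0.998
shift mm [10.6 17.5 38.8] turn [-0.0003 -0.0008  0.0049] tool x yaw -2.9866757571268265
```

drive_tool(series=[1,5,9,26,0,0,0,1,5.5,8.5,26,0,0,0.005,1,0,0,26,0,0,0,1,0,0,0,0,0,0])

```text
t: 5.1
eef_pos: [0.5882, 0.1843, 0.1991]
tool_rot: [-0.002, -0.072, 0.997, -0.001]
contact_force: [-0.2, 0.0, 0.5]
gripper_width: 1.0
```

Run:
```python
from h import *
s=cam('side');t=cam('top')
np.savez('side1.npz',**s);np.savez('top1.npz',**t)
a=cv2.resize(s['pixels'][140:240,180:280],None,fx=5,fy=5,interpolation=cv2.INTER_CUBIC)
b=cv2.resize(t['pixels'][140:240,190:250],None,fx=5,fy=5,interpolation=cv2.INTER_CUBIC)
cv2.imwrite('pics/c2.png',np.hstack([a,b]))
togo([.589,.185,.15],.15+np.pi)
```

```text
t 5.2 pos [0.5897 0.1854 0.2018] F [0.4 0.3 0.1] w 0.998
shift mm [ 0.7 -0.3 51.8] turn [ 0.0003  0.     -0.0061] tool x yaw -2.9976515553637824
```

View pics/c2.png

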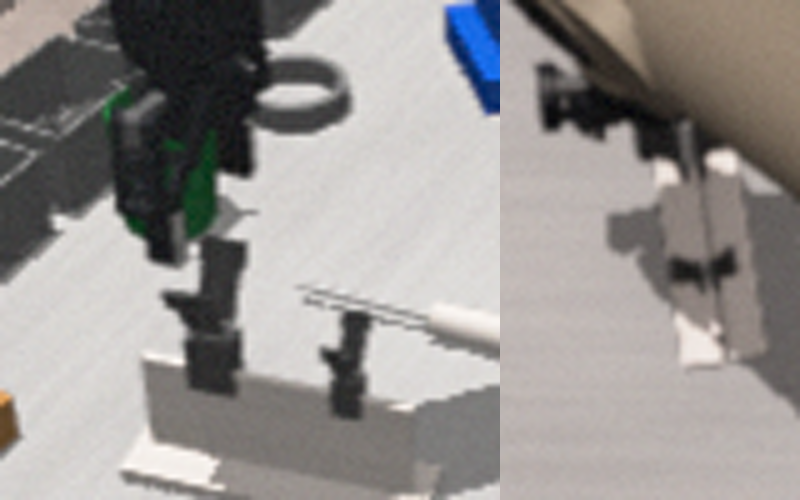

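The side view shows the open fingers above the larger clip. The near fingertip is at about (213,192), the far one at (227.5,174.5), and the far plate spans (221–229, 188–204). I'll compare these with the projected positions.

Run:
```python
from h import *
s=dict(np.load('side1.npz'))
yaw=.147;u=np.array([np.cos(yaw),np.sin(yaw),0]);v=np.array([-u[1],u[0],0])
T=np.array([.5897,.1854,0])
for z in(.18,.19):print(z,np.round(proj(s,[T+b*.0425*v+a*.011*u+[0,0,z] for b in(1,-1) for a in(-1,0,1)]),1).tolist())
# plates predicted
for dz in(.14,.156):print('plate z',dz,np.round(proj(s,[T+b*.028*v+a*.015*u+[0,0,dz] for b in(1,-1) for a in(-1,1)]),1).tolist())
g=s['pixels'].max(2);print(g[184:222:2,208:236])
```

```text
0.18 [[217.9, 195.3], [214.2, 194.5], [210.5, 193.7], [230.3, 178.5], [226.8, 177.8], [223.3, 177.1]]
0.19 [[217.6, 192.3], [213.9, 191.5], [210.2, 190.8], [230.1, 175.6], [226.6, 174.9], [223.1, 174.2]]
plate z 0.14 [[222.5, 204.1], [212.8, 202.0], [230.4, 192.8], [221.0, 190.8]]
plate z 0.156 [[222.1, 199.5], [212.3, 197.4], [230.1, 188.3], [220.6, 186.4]]
[[ 51  35  26  33  24  44  70 101  84  57  67  64  60  61  94 129 125 122
  127 167 210 218 222 215 217 218 216 213]
 [ 55  30  35  33  30  32  66 100  96  68  62  66  75 101 121 123 131 167
  213 221 221 218 216 213 212 216 219 213]
 [186  91  35  26  24  30  59  88  94 104 136 121  70  50  52  54  59  75
   76  99 113 158 215 217 219 219 215 215]
 [198 116  36  30  31  30  46  75  99 146 217 189  74  52  54  45  54  57
   49  51  61 148 217 221 218 215 218 217]
 [219 197 143 101  80  66  61  89 118 167 210 191 115  57  55  53  56  53
   51  50  76 153 216 220 219 214 214 218]
 [214 215 217 216 220 218 217 212 212 218 220 190 102  55  53  54  53  53
   56  78 152 216 217 215 217 219 216 219]
 [215 214 219 220 219 217 215 214 218
[... 784 characters left out ...]
225 238 236 226 220 219 219 215 184  73  41  48  49  52  46  47  47  46
   49  58 143 217 212 213 217 212 212 212]
 [164 141 152 173 184 210 235 249 230 106  51  47  46  47  47  42  52  44
   43  52 113 192 213 214 211 209 214 216]
 [174 130 122 126 120 121 122 127 114  79  46  44  50  49  47  53  46  52
   79 122 145 173 191 201 208 215 212 214]
 [194 131 128 123 127 124 127 126 121  93  50  49  51  47  46  44  50  45
   61  96 125 126 124 125 131 134 147 158]
 [198 145 125 123 125 122 124 122 122 124 117 106  98  77  71  60  55  59
   61  92 124 126 124 124 122 121 122 116]
 [200 158 130 122 125 126 123 128 125 127 123 122 122 123 124 124 118 122
  121 121 118 122 124 124 126 120 122 123]]
```

drive_tool(series=[1,-1,0,12,0,0,0,1,0,0,12,0,0,0,1,0,0,12,0,0,0,1,0,0,12,0,0,0,1,0,0,0,0,0,0])

```text
t: 5.82
eef_pos: [0.5897, 0.1852, 0.152]
tool_rot: [-0.001, -0.072, 0.997, -0.0]
contact_force: [0.5, 0.5, -0.3]
gripper_width: 0.997
```

drive_tool(series=[-1,0,0,0,0,0,0,-1,0,0,0,0,0,0,-1,0,0,0,0,0,0,-1,0,0,0,0,0,0,-1,0,0,0,0,0,0,-1,0,0,0,0,0,0,-1,0,0,0,0,0,0,-1,0,0,0,0,0,0], force=28)

```text
t: 6.82
eef_pos: [0.5904, 0.1855, 0.1533]
tool_rot: [0.0, -0.072, 0.997, -0.0]
contact_force: [0.4, 0.1, -1.4]
gripper_width: 0.286
```

Run:
```python
from h import *
s=cam('side')
cv2.imwrite('pics/c3.png',cv2.resize(s['pixels'][150:240,180:280],None,fx=5,fy=5,interpolation=cv2.INTER_CUBIC))
togo([.589,.185,.25],.15+np.pi)
```

```text
t 6.875 pos [0.5904 0.1855 0.1533] F [ 0.2 -0.1 -0.8] w 0.287
shift mm [  1.5  -0.3 -96.7] turn [-0.      0.     -0.0058] tool x yaw -2.997396852631201
```

View pics/c3.png

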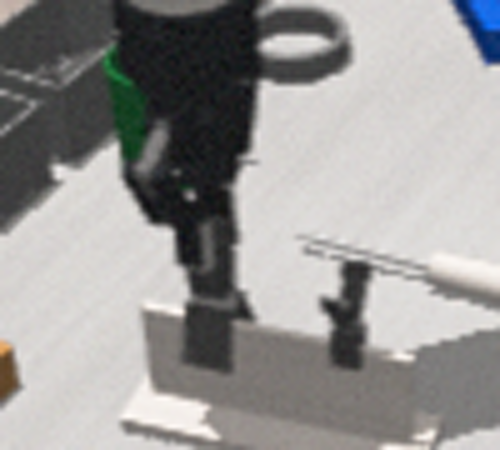

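The side view shows both fingers holding the plates, the levers squeezed and the jaws wide at (217–227, 211–223). The opening of 0.287 (about 24 mm) fits the stop. Lifting.

drive_tool(series=[-1,0,0,-6,0,0,0,-1,0,0,-10,0,0,0,-1,0,0,-15,0,0,0,-1,0,0,-20,0,0,0,-1,0,0,-25,0,0,0,-1,0,0,-25,0,0,0,-1,0,0,-15,0,0,0,-1,0,0,0,0,0,0])

```text
t: 7.88
eef_pos: [0.5909, 0.1859, 0.2709]
tool_rot: [0.001, -0.072, 0.997, 0.0]
contact_force: [-0.1, 0.3, -1.0]
gripper_width: 0.288
```

Run:
```python
from h import *
s=cam('side');np.savez('side2.npz',**s)
cv2.imwrite('pics/c4.png',cv2.resize(s['pixels'][120:240,180:300],None,fx=5,fy=5,interpolation=cv2.INTER_CUBIC))
togo([.5228,-.1719,.27],-1.016+np.pi)
```

```text
t 7.925 pos [0.5904 0.1855 0.2696] F [-0.2 -0.7 -1.1] w 0.283
shift mm [ 118.2 -344.    -0.4] turn [1.0000e-04 7.0000e-04 1.1601e+00] tool x yaw -2.9975356173209478
```

View pics/c4.png

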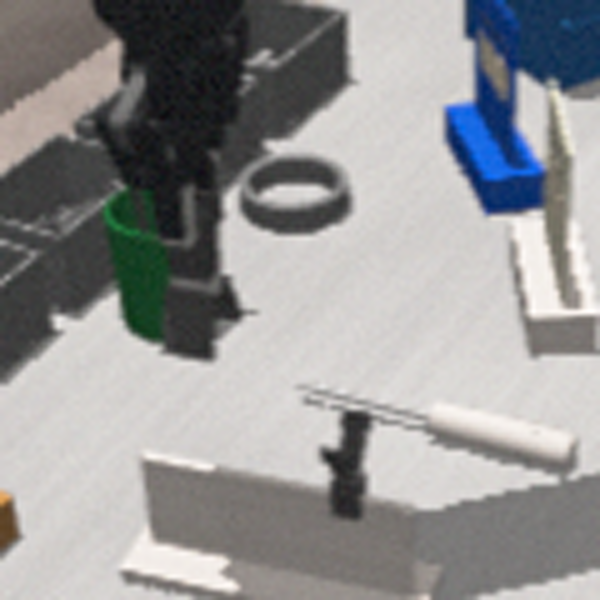

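The clip is off the rail and wide open, with its near jaw's bottom edge at about (213–223, 191); the small clip hasn't moved. Next is the card.

drive_tool(series=[-1,10,-28.5,-1,0,0,0,-1,10,-28.5,-1,0,0,0,-1,10,-28.5,-1,0,0,0,-1,10,-28.5,-1,0,0,0,-1,10,-28.5,-1,0,0,0,-1,10,-28.5,-1,0,0,0,-1,10,-28.5,-1,0,0,0,-1,10,-28.5,-1,0,0,0,-1,10,-28.5,-1,0,0,0,-1,10,-28.5,-1,0,0,0,-1,9,-29,0,0,0,0,-1,9,-30,0,0,0,0])

```text
t: 9.43
eef_pos: [0.5221, -0.1728, 0.2782]
tool_rot: [-0.001, -0.072, 0.997, 0.0]
contact_force: [0.3, 0.2, -1.5]
gripper_width: 0.286
```

drive_tool(series=[-1,0,0,0,0,0,0.12,-1,0,0,0,0,0,0.12,-1,0,0,0,0,0,0.12,-1,0,0,0,0,0,0.12,-1,0,0,0,0,0,0.12,-1,0,0,0,0,0,0.12,-1,0,0,0,0,0,0.12,-1,0,0,0,0,0,0.12,-1,0,0,0,0,0,0.12,-1,0,0,0,0,0,0.08,-1,0,0,0,0,0,0,-1,0,0,0,0,0,0])

```text
t: 10.92
eef_pos: [0.5227, -0.1718, 0.2787]
tool_rot: [-0.001, 0.486, 0.874, -0.0]
contact_force: [-0.4, -0.0, -0.2]
gripper_width: 0.286
```

Run:
```python
from h import *
s=dict(np.load('side2.npz'));f=lambda a:np.round(a,1).tolist()
yaw=.144;u=np.array([np.cos(yaw),np.sin(yaw),0]);v=np.array([-u[1],u[0],0]);T=np.array([.5904,.1855,0])
for z in(.183,.188):print('prev near jaw pred',f(proj(s,[T+.019*v+a*.015*u+[0,0,z] for a in(-1,1)])))
s=cam('side');t=cam('top');np.savez('side3.npz',**s)
a=cv2.resize(s['pixels'][90:190,240:340],None,fx=6,fy=6,interpolation=cv2.INTER_CUBIC)
b=cv2.resize(t['pixels'][150:250,300:380],None,fx=3,fy=6,interpolation=cv2.INTER_CUBIC)
cv2.imwrite('pics/c5.png',a)
togo([.5228,-.1719,.22],-1.016+np.pi)
```

```text
prev near jaw pred [[222.5, 189.7], [212.6, 187.7]]
prev near jaw pred [[222.3, 188.3], [212.4, 186.2]]
t 11.025 pos [ 0.5229 -0.1718  0.279 ] F [-0.6  0.7 -0.1] w 0.285
shift mm [-0.  -0.1 59. ] turn [-0.0003 -0.0005  0.0012] tool x yaw 2.126764939903567
```

View pics/c5.png

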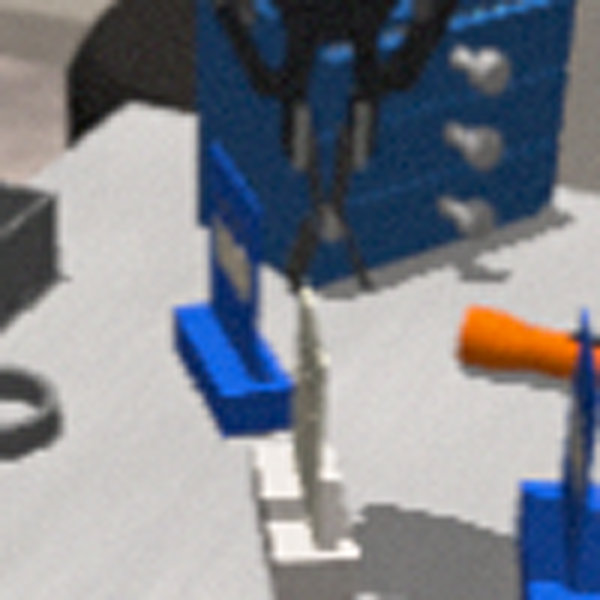

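The side view looks almost along the card. The jaw tips are at about (289.5,138.3) and (301.7,138), the barrel end is at (295,127), and the card's edge runs from (291,135) to (295.7,150). I'll check the lateral offset and the pivot height.

Run:
```python
from h import *
s=dict(np.load('side3.npz'));f=lambda a:np.round(a,4).tolist()
yaw=-1.015;u=np.array([np.cos(yaw),np.sin(yaw),0]);v=np.array([-u[1],u[0],0]);T=np.array([.5229,-.1718,.279])
def onplane(uv,k):
    o,d=ray(s,uv);P0=T+k*u;P=o+d*(((P0-o)@u)/(d@u))[:,None];q=P-T;return f(np.c_[q@v,P[:,2]]*1000)
pts=[(289.5,138.3),(301.7,138),(295,127)]
print('clip near face: lateral,z',onplane(pts,-.015),' mid:',onplane(pts,0))
# card edge: row-wise from initial picture, white/cream vs bg -> edges of board at middle plane
g=dict(np.load('side0.npz'))['pixels']
for r in range(132,156,2): print(r,g[r,286:302].max(1).tolist(), g[r,286:302].min(1).tolist())
print('card pred L/R faces',f(proj(s,[[*(np.array([.5228,-.1719])+k*u[:2]+w*v[:2]),.16] for k in(-.055,0,.055) for w in(-.0015,.0015)])))
```

```text
clip near face: lateral,z [[16.1786, 185.1477], [-25.71, 184.3046], [-0.7341, 226.4694]]  mid: [[13.7544, 177.216], [-28.7259, 176.361], [-3.3973, 219.1213]]
132 [85, 82, 84, 84, 88, 82, 76, 83, 84, 85, 80, 83, 83, 81, 86, 84] [19, 16, 20, 23, 29, 26, 16, 21, 23, 27, 19, 18, 23, 11, 20, 21]
134 [87, 87, 78, 83, 87, 81, 80, 82, 84, 84, 80, 78, 87, 85, 76, 81] [33, 24, 13, 20, 31, 19, 19, 16, 22, 25, 18, 21, 20, 24, 25, 31]
136 [178, 141, 100, 121, 158, 130, 87, 79, 84, 85, 95, 102, 104, 116, 115, 117] [175, 128, 72, 110, 151, 113, 39, 23, 20, 38, 62, 74, 93, 114, 112, 114]
138 [203, 208, 202, 175, 203, 207, 119, 117, 109, 114, 118, 116, 117, 121, 124, 125] [200, 203, 199, 170, 177, 186, 113, 116, 106, 111, 115, 115, 113, 117, 121, 121]
140 [203, 208, 206, 178, 160, 210, 224, 209, 203, 197, 198, 201, 193, 198, 201, 204] [198, 203, 200, 168, 141, 188, 211, 202, 195, 194, 194, 197, 188, 194, 196, 201]
142 [209, 207, 206, 178, 130, 193, 233, 214, 204, 201, 203, 204, 200, 204, 202, 204] [204, 202, 201, 171, 113, 166, 216, 206, 199, 196, 200, 197, 199, 199, 195, 195]
144 [206, 207, 211, 174
[... 409 characters left out ...]
152, 99, 94, 132, 189, 213, 198, 196, 200, 200, 201, 203, 209]
150 [228, 206, 205, 170, 128, 98, 119, 176, 223, 212, 206, 210, 213, 213, 210, 211] [144, 202, 197, 157, 112, 87, 105, 151, 202, 205, 203, 205, 209, 209, 205, 206]
152 [224, 212, 173, 151, 133, 126, 105, 117, 168, 211, 213, 216, 214, 213, 208, 212] [42, 92, 139, 141, 114, 108, 89, 105, 157, 206, 207, 210, 210, 207, 205, 207]
154 [225, 200, 159, 109, 112, 103, 101, 128, 179, 216, 216, 213, 211, 210, 214, 211] [26, 22, 61, 99, 96, 89, 91, 115, 170, 212, 213, 208, 207, 205, 209, 205]
card pred L/R faces [[296.1755, 150.3525], [295.2872, 150.3923], [293.7092, 142.5364], [292.8529, 142.5737], [291.414, 135.2736], [290.5874, 135.3087]]
```

In the same image the jaws' middle sits about 5 mm to −v and the card about 3 mm to +v of the nominal plane. I'll shift +6 mm along tool y, lower partway and look again.

drive_tool(series=[-1,0,3,0,0,0,0,-1,0,3,0,0,0,0,-1,0,0,6,0,0,0,-1,0,0,6,0,0,0,-1,0,0,3,0,0,0,-1,0,0,0,0,0,0,-1,0,0,0,0,0,0])

```text
t: 11.9
eef_pos: [0.5282, -0.1687, 0.2644]
tool_rot: [0.0, 0.486, 0.874, 0.0]
contact_force: [-0.8, -0.7, -0.1]
gripper_width: 0.281
```

Run:
```python
from h import *
s=cam('side');np.savez('side4.npz',**s)
t=cam('top');np.savez('top4.npz',**t)
a=cv2.resize(s['pixels'][100:160,270:320],None,fx=10,fy=10,interpolation=cv2.INTER_CUBIC)
b=cv2.resize(t['pixels'][150:210,305:365],None,fx=5,fy=5,interpolation=cv2.INTER_CUBIC)
b=cv2.copyMakeBorder(b,0,300,0,0,0)
cv2.imwrite('pics/c6.png',np.hstack([a,b]))
togo([.5228,-.1719,.22],-1.016+np.pi)
```

```text
t 12.0 pos [ 0.5283 -0.1687  0.2645] F [ 0.2  0.1 -0.9] w 0.283
shift mm [ 0.2 -6.3 44.5] turn [0.0003 0.0003 0.0002] tool x yaw 2.125773868448989
```

View pics/c6.png

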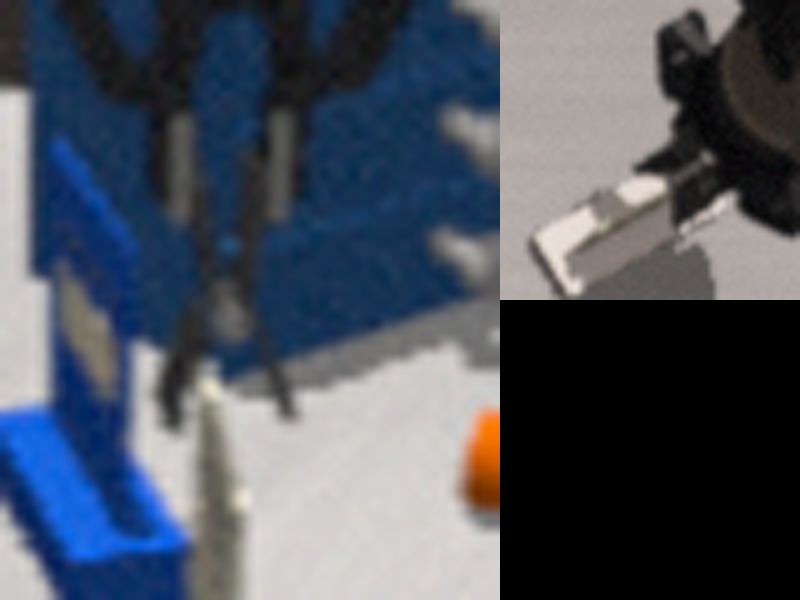

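The jaw tips are now at (287.2,142.5) and (298.8,141.2), the barrel is at (293,131.2), and the card's edge runs from (290.5,137) to (294,149). So the card lies midway between the jaws. Last check before lowering: the final height.

Run:
```python
from h import *
s=dict(np.load('side4.npz'));f=lambda a:np.round(a,1).tolist()
yaw=-1.015;u=np.array([np.cos(yaw),np.sin(yaw),0]);v=np.array([-u[1],u[0],0]);T=np.array([.5283,-.1687,.2645])
o,d=ray(s,[(287.2,142.5),(298.8,141.2),(293,131.2),(292.9,144.6)])
P0=T-.015*u;P=o+d*(((P0-o)@u)/(d@u))[:,None];q=P-T
print('jawL jawR barrel cardedge(k=-15): lateral,z',f(np.c_[q@v,P[:,2]]*1000))
# along-edge from top: card left end visible
print(f(proj(dict(np.load('top4.npz')),[[*(np.array([.5228,-.1719])+.003*v[:2]-.055*u[:2]),.16]])))
```

```text
jawL jawR barrel cardedge(k=-15): lateral,z [[17.3, 169.3], [-22.6, 172.4], [-0.9, 211.2], [-2.8, 160.2]]
[[324.0, 196.1]]
```

drive_tool(series=[-1,0,0,5,0,0,0,-1,0,0,5,0,0,0,-1,0,0,5,0,0,0,-1,0,0,5,0,0,0,-1,0,0,5,0,0,0,-1,0,0,5,0,0,0,-1,0,0,0,0,0,0,-1,0,0,0,0,0,0])

```text
t: 13.0
eef_pos: [0.5282, -0.1687, 0.2344]
tool_rot: [0.0, 0.486, 0.874, 0.0]
contact_force: [0.3, 0.0, -0.5]
gripper_width: 0.281
```

Run:
```python
from h import *
s=cam('side');np.savez('side5.npz',**s)
a=cv2.resize(s['pixels'][110:170,265:325],None,fx=10,fy=10,interpolation=cv2.INTER_CUBIC)
cv2.imwrite('pics/c7.png',a)
togo([.5283,-.1687,.2345],-1.016+np.pi)
```

```text
t 13.05 pos [ 0.5283 -0.1687  0.2345] F [ 0.3  0.6 -0.3] w 0.285
shift mm [-0. -0.  0.] turn [0.0002 0.0003 0.0003] tool x yaw 2.125868116399238
```

View pics/c7.png

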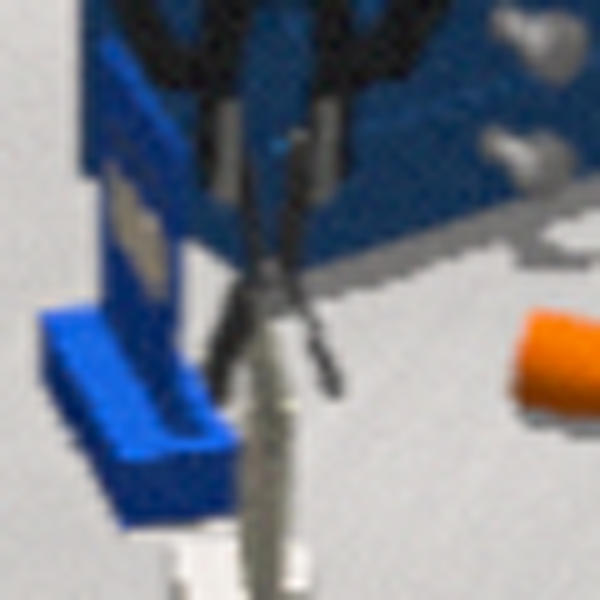

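The edge under the clip is at about (293,144.6). The jaw tips straddle it at (286.5,149.5) and (298.3,149.5), roughly 17 mm below it, and the barrel is about 19 mm above it. I'll lower 3 mm for balance, let it settle and hand in.

drive_tool(series=[-1,0,0,1.5,0,0,0,-1,0,0,1.5,0,0,0,-1,0,0,0,0,0,0,-1,0,0,0,0,0,0,-1,0,0,0,0,0,0,-1,0,0,0,0,0,0])

```text
t: 13.8
eef_pos: [0.5282, -0.1687, 0.2313]
tool_rot: [0.0, 0.486, 0.874, 0.0]
contact_force: [0.5, 0.0, -0.8]
gripper_width: 0.288
```

Run:
```python
from h import *
togo([.5283,-.1687,.2315],-1.016+np.pi)
print(bot.hand_in())
```

```text
t 13.8 pos [ 0.5282 -0.1687  0.2313] F [ 0.5  0.  -0.8] w 0.288
shift mm [-0.1  0.1 -0.2] turn [0.     0.0001 0.0002] tool x yaw 2.1257703415774065
the job is handed in; nothing more can be done
None
```

I took the larger clip off the rail by squeezing its handles. I handed the job in at 13.8 s with the clip held wide open over the middle of the white card's top edge, gripped at 28 N. The hand-in gives no verdict, so these are my own last checks:

- **Opening:** the gripper reads 0.288, about 24 mm. You gave about 27 mm over the plates at the stop, so I take it to be fully open, but I could not read the lever angle directly.
- **Height:** the last picture was taken 3 mm above the final pose. Corrected for that, the jaw tips are about 20 mm below the edge and the pivot about 16 mm above it, to within 3–4 mm.
- **Centring across the card:** the card sits midway between the jaws to about 2 mm, with roughly 18 mm to each jaw tip. I had to shift 6 mm sideways because the side view disagreed with my first estimate of the card position from the top view.
- **Square to the card:** the tool is turned to the measured card direction; the separate readings of that direction differ by up to about 0.05 rad.
- **Contact:** the force reading stayed at noise level, about 1 N, so there was no sign of touching the card. It is too coarse to prove contact below 0.2 N.
- **One disagreement:** the clip hangs about 10 mm lower in the fingers than I expected from the grasp, probably because it slipped down as it was squeezed. I set the final height from the pictures instead.
- **Other things:** the small clip was still in its place in the picture after the lift, and I kept clear of the other items. I did not measure them again at the end.

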